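Post a written-off medicine carton through the sprung flap of the returns box

ROBOT

A 6-joint arm with a two-finger parallel gripper is mounted at the origin on a cart in front of the work surface, level with it; the furniture and walls round the work are solid. World frame = base frame: x ahead of the robot, y to its left, z up, the work surface at z = 0. Lengths are in m, angles in rad, forces in N, time in s.
With the tool pointing down it reaches from about 0.35 to 0.775 m from the base axis. Payload 5.5 kg.
Tool frame: the origin (TCP) lies at the very end of the fingers, on their centre line; the grasp point (between the pads) lies 19 mm behind it; z points along the fingers, y is the line along which they close (so a half turn about z gives the same grasp; the last joint's range is limited). The gripper opens to 85 mm and grips with 20 to 120 N. Pads are 22 mm wide; open, the fingers measure 114 mm over their backs; the gripper's body (76 mm by 85 mm) begins 54 mm behind the grasp point. The pads swing forward as they close: fully open they stand 13 mm farther back than shut.
Start: joints at [-1.405, 0.313, 0.046, 1.304, 0, 1.431], TCP at [0.173, -0.548, 0.231] pointing down, gripper open.
Joint ranges: [-2.76, 2.76], [-0.86, 1.69], [-1.03, 1.26], [-2.2, 2.34], [-1.47, 1.5], [-3.14, 3.14]. Speed limits (rad/s): [2.57, 2.57, 3.14, 3.14, 3.14, 3.14].

INTERFACE

Orientations are given as [roll, pitch, yaw] about the fixed x, y, z axes, in that order (R = Rz(yaw) Ry(pitch) Rx(roll)).
In Python, from bench import ctrl, claw, grab_frame gives the robot as it stands. Calls block until the motion is done:
- ctrl.move_pose(position, orientation): joint-space move of the TCP to a pose.
- ctrl.move_straight(position, rot=None, speed=0.15): straight line of the TCP; rot=None keeps the orientation; speed is the mean speed in m/s.
- ctrl.set_joints(angles): joint-space move.
- claw.open_jaws() and claw.grab(grip_force=None): open the fingers fully, or close them until they stop; grip_force is the grip in N (None keeps the last).
- ctrl.pause(seconds).
- ctrl.ik(position, orientation): joint angles nearest the present ones, or None.
- grab_frame(name): name is "side" or "top" or "wrist"; returns a dict with "img" (384x512x3 uint8, blue, green, red), "z_map" (384x512 float32, m along the optical axis (not along the pixel's ray), 0 where there is no reading), "K" (3x3 intrinsics, pixels), "world_from_camera" (4x4, takes a point from camera to world coordinates). Camera axes: x right, y down, z forward; pixel columns grow to the right and rows downward; lengths in m; the calibration is good to about 2 mm. The wrist camera is an equidistant fisheye: a pixel r from the principal point sees the ray r / f radians off the axis. A picture is of the moment at which its call begins.
A pose or a line that the arm cannot do raises ctrl.IKError and nothing moves.
- ctrl.sign_off(): hands the job in; it is judged then, once.
Readings, each from a call of its own:
- ctrl.get_t(): time.
- ctrl.get_qpos(): joint angles.
- ctrl.get_joint_velocities(): joint speeds.
- ctrl.get_joint_torque(): joint torques, N m.
- ctrl.get_ee_pos(): TCP position.
- ctrl.get_eef_rot(): TCP orientation.
- ctrl.get_ft_force(): force on the tool from outside, world axes, zero at the start.
- ctrl.get_moment(): the same for the moment, N m.
- ctrl.get_opening(): finger opening in m.
- ctrl.get_grasp_force(): force on a finger pad.
Only numpy, scipy, OpenCV 4.12 (cv2) and the standard library are available. Lean on these libraries where they do the work, as an engineer would, in place of code of your own. Each camera call takes 0.05 s, during which the arm holds its last target. There are 200 camera calls.

TASK

The medicine carton lying on the log book has been written off and must go into the returns box. Lay it flat on the box's loading shelf with a narrow end towards the flap and let go of it, then push it from behind through the sprung flap until it drops inside and the flap swings fully shut behind it. Leave the pen, the cups and the other cartons where they are.

Things in the scene. Friction and masses are not known exactly. Their poses are not given: they have to be found in the camera images.
- carton: the carton to be returned, a closed cardboard medicine box 50 x 92 x 24 mm (its x, y, z), 65 to 105 g, lying flat on the log book. Origin at the centre of its underside; its y axis runs along the 92 mm length (either way round is the same), z up. It is gripped across the 50 mm width (its x).
- carton_mid (a point): the middle of the same carton, 12 mm above the centre of its underside
- log_book: closed note book with a dark cover lying on the desk, fixed, 210 x 152 mm (its x, y), cover 11 mm above the desk. Origin at the centre of its underside.
- returns_box: light grey steel medicine returns box, fixed on the desk, 255 mm long, 104 wide (y), 188 high. Origin on the desk (z = 0) below the lower edge of the flap, midway across; its x axis points level into the box, the way the carton is pushed. The face round the flap leans back 30 degrees; it ends at the roof edge, x = +36 mm, 188 mm above the desk. Flat, narrow end first is the only way in.
- shelf (a point): point on the level loading shelf (125 mm above the desk, box x = -125 mm, its open front edge, to 0), midway across, at box x = -68 mm: the carton centred here ends 22 mm short of the flap. Two guides 8 mm high stand on the shelf, inner faces 60 mm apart at x = -8 mm, 76 mm apart at x = -96 mm.
- port (a point): point on the shelf's surface at the lower edge of the shut flap, midway across (box x = 0, 125 mm high). The opening is 62 mm wide; its upper edge is 40 mm above the shelf and, as the face leans back, at box x = +23 mm: the front of an upright pusher under 55 mm wide can follow the carton to about x = +15 mm.
- well (a point): middle of the floor of the well inside the box (box x = +70 mm, 8 mm above the desk). The shelf ends at x = +6 mm; behind it the well spans x = 6 to 126 mm and y = -48 to +48 mm. A carton pushed past the edge tips and falls into it, where it is below the flap.
- flap (a joint): angle of the steel flap, hinged along the top of the opening, 58 mm wide, its lower edge about 2 mm above the shelf: 0 is shut, it grows as the flap swings inwards (up to 2.0 rad; about 1.7 with the carton under it). A spring shuts it: it takes about 0.2 N at its lower edge to start and 0.9 N when wide open, and pushes back a carton that is let go half-way.
- pen: pen, 145 mm long, 9 mm high, lying on the log book at its end away from the carton; bystander, origin at the centre of its underside
- thick_carton: another medicine carton, shorter and thicker, 46 x 74 x 36 mm, on the desk; bystander, origin at the centre of its underside
- flat_carton: another medicine carton, flatter, 55 x 85 x 20 mm, on the desk; bystander, origin at the centre of its underside
- tab_cup: empty dose cup with a finger tab, 62 x 77 x 44 mm, on the desk; bystander, origin at its underside
- white_cup: empty plain dose cup, 62 mm across, 40 mm high, on the desk; bystander, origin at the centre of its underside

How it is judged:
On the way, in this order (a step that is already met when the one before it is completed fails the run):
1. the carton lies flat on the loading shelf, a narrow end towards the flap, and is let go (x of carton_mid in the frame of returns_box between -0.115 and -0.025 m and y of carton_mid in the frame of returns_box between -0.014 and 0.014 m and z of carton_mid in the frame of returns_box between 0.132 and 0.142 m and angle between the y axis of carton and the x axis of returns_box, either way round below 0.22 rad and contact force between the fingers and carton below 0.2 N), for 0.2 s.
2. the carton passes under the flap: its middle is inside while the flap stands open (x of carton_mid in the frame of returns_box above 0 m and value of joint flap above 0.6 rad).
At the end, for the whole second after the job is handed in: the carton lies at rest in the well of the returns box, its middle under 85 mm above the desk (the shelf is at 125 mm), and the flap is shut (under 0.06 rad); the pen, both cups and the other two cartons are within 30 mm of where they were (x of carton_mid in the frame of returns_box between 0.006 and 0.126 m and y of carton_mid in the frame of returns_box between -0.048 and 0.048 m and z of carton_mid in the frame of returns_box below 0.085 m and value of joint flap below 0.06 rad and linear speed of carton below 0.02 m/s and distance of each of thick_carton, flat_carton, tab_cup, white_cup, pen from where it was at the start of the episode below 0.03 m); the robot touches nothing.
It fails at once if a bystander (pen, cup or another carton) is shifted by more than 30 mm (distance of any of thick_carton, flat_carton, tab_cup, white_cup, pen from where it was at the start of the episode above 0.03 m).
It also fails if it takes over 48 s, if anything falls off the work surface, if the arm or the gripper's body presses on something with over 40 N, if the wrist force passes 120 N, or if a joint passes its speed limit or range.

## Working session

There is one attempt and no reset: what is moved stays moved. The work goes in short steps, each a Python script; the robot and the scene stay as the last script left them, time stands still between calls to the robot, and variables do not carry over. Pictures are saved under pics/ and viewed, at most 10 in all, crops included, and the job is handed in when it is done.

```bash
mkdir -p pics; ls; python3 - <<'E'
from bench import grab_frame
import cv2, numpy as np
for n in ("top","side"):
    f=grab_frame(n); np.savez(f"{n}0.npz",**f); cv2.imwrite(f"pics/{n}0.png",f["img"])
    print(n,f["K"].tolist(),np.round(f["world_from_camera"],3).tolist())
E
```

```text
pics
top [[388.400739580724, 0.0, 256.5103615181576], [0.0, 388.400739580724, 189.73111854394907], [0.0, 0.0, 1.0]] [[-0.014, -0.995, 0.104, 0.366], [-1.0, 0.017, 0.027, -0.174], [-0.028, -0.103, -0.994, 1.076], [0.0, 0.0, 0.0, 1.0]]
side [[364.9607500353101, 0.0, 256.7992363500353], [0.0, 364.9607500353101, 191.87434336318154], [0.0, 0.0, 1.0]] [[0.999, -0.032, 0.001, 0.463], [-0.027, -0.801, 0.599, -0.832], [-0.019, -0.598, -0.801, 1.015], [0.0, 0.0, 0.0, 1.0]]
```

View pics/top0.png

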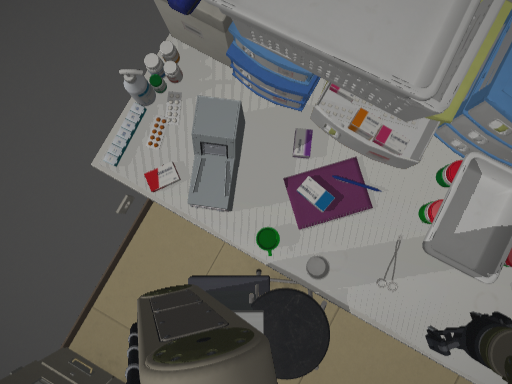

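View pics/side0.png

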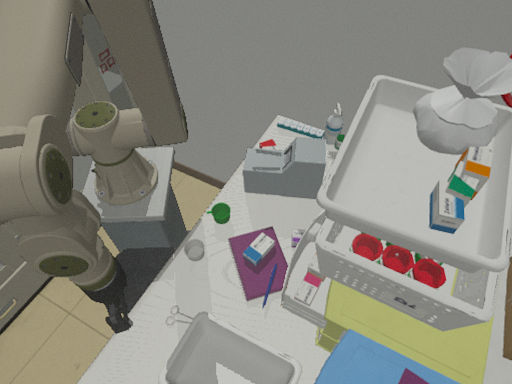

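The top view shows the carton at about (316,193) on the purple book, with the pen at its right. The returns box is at (215,150), its shelf toward the robot near (210,183). The cups are at (268,239) and (317,267), and the other cartons at (162,177) and (303,143).

```bash
cat > vis.py <<'E'
import numpy as np, cv2
def cloud(f):
    K=f["K"];z=f["z_map"];T=f["world_from_camera"]
    v,u=np.indices(z.shape)
    P=np.stack([(u-K[0,2])/K[0,0]*z,(v-K[1,2])/K[1,1]*z,z],-1)@T[:3,:3].T+T[:3,3]
    P[z<=0]=np.nan
    return P
def rect(P,m):
    """min-area rectangle (world mm) of the largest blob of mask m"""
    n,l,s,c=cv2.connectedComponentsWithStats(m.astype(np.uint8))
    i=1+np.argmax(s[1:,4]); Q=P[l==i]
    r=cv2.minAreaRect((Q[:,:2]*1000).astype(np.float32))
    return r,Q,c[i]
def win(shape,u0,u1,v0,v1):
    m=np.zeros(shape,bool);m[v0:v1,u0:u1]=1;return m
E
python3 - <<'E'
from vis import *
np.set_printoptions(precision=4,suppress=True)
wins={"top":dict(carton=(285,345,165,225,.026,.046),roof=(185,250,90,150,.178,.2),shelf=(185,240,140,212,.117,.131),thick=(288,318,122,162,.028,.045),flat=(140,185,160,195,.013,.028),tab=(250,285,220,260,.02,.06),white=(300,335,250,285,.02,.06),book=(275,380,150,235,.006,.018)),
"side":dict(carton=(235,285,225,275,.026,.046),roof=(240,330,130,180,.178,.2),shelf=(240,300,130,180,.117,.131))}
for n in wins:
    f=np.load(n+"0.npz");P=cloud(f);z=P[...,2]
    for k,w in wins[n].items():
        m=win(z.shape,*w[:4])&(z>w[4])&(z<w[5])
        r,Q,c=rect(P,m);print(n,k,"rect",np.round(r[0],1),np.round(r[1],1),round(r[2],1),"zmed",np.round(np.median(Q[:,2]),4),"px",c.round(),len(Q), "box",cv2.boxPoints(r).round().tolist() if k in("roof","shelf","carton") else "")
    if n=="top": # heights map around
        for v in range(60,260,12): print(v,[int(round(1000*x)) if x==x else -9 for x in z[v,150:400:12]])
E
```

```text
top carton rect [ 463.1 -303.8] [92.2 51. ] 48.9 zmed 0.036 px [315. 193.] 652 box [[414.0, -322.0], [452.0, -355.0], [513.0, -286.0], [474.0, -252.0]]
top roof rect [629.3 -56.3] [105.3 102.4] 81.9 zmed 0.1892 px [216. 119.] 1893 box [[571.0, -101.0], [673.0, -116.0], [687.0, -11.0], [586.0, 3.0]]
top shelf rect [492.  -35.7] [103.2 130.9] 81.2 zmed 0.1264 px [211. 180.] 2035 box [[419.0, -77.0], [549.0, -97.0], [565.0, 5.0], [435.0, 25.0]]
top thick rect [ 603.9 -273.1] [46.6 75.1] 83.2 zmed 0.0371 px [303. 142.] 473 box 
top flat rect [519.3 117.5] [56.9 85.8] 23.4 zmed 0.0218 px [161. 176.] 634 box 
top tab rect [ 343.1 -174.9] [66.5 60.3] 48.2 zmed 0.0427 px [268. 240.] 172 box 
top white rect [ 268.5 -303. ] [60.3 61.4] 44.2 zmed 0.0388 px [319. 268.] 149 box 
top book rect [ 466.1 -340.1] [155.4 212.9] 16.3 zmed 0.0126 px [329. 193.] 3392 box 
60 [79, 0, 31, 3, 4, 4, 29, 142, 146, 180, 229, 230, 261, 297, 332, 407, 461, 462, 389, 394, 392]
72 [48, 33, 62, -1, 4, 5, 2, 9, 117, 152, 156, 181, 197, 230, 263, 302, 338, 404, 461, 460, 393]
84 [0, 44, 4, 1, 1, 5, 4, 2, 42, 83, 140, 
[... 1037 characters left out ...]
43, -749, 2, 1, 2, 0, 2, 37, 0, 4, 3, -3, 1, 2, 2, 1, -2, -1]
240 [-742, -750, -754, -743, -754, -749, -1, 2, -2, 21, 5, 0, 2, 1, 1, 3, -1, -1, -1, 0, 1]
252 [-745, -748, -747, -754, -744, -750, -746, -748, -1, 6, 44, -1, 0, -1, 4, 0, 1, 0, -3, 2, 1]
side carton rect [ 462.5 -304.9] [94.5 52.7] 49.0 zmed 0.0355 px [258. 247.] 494 box [[412.0, -323.0], [451.0, -358.0], [513.0, -287.0], [474.0, -252.0]]
side roof rect [628.6 -57.4] [109.1  99.5] 82.1 zmed 0.1884 px [309. 151.] 873 box [[572.0, -105.0], [670.0, -118.0], [685.0, -10.0], [587.0, 4.0]]
side shelf rect [516.6 -40.6] [106.6 181.6] 81.1 zmed 0.1258 px [265. 161.] 953 box [[419.0, -79.0], [598.0, -107.0], [614.0, -2.0], [435.0, 26.0]]
```

```bash
python3 - <<'E'
import cv2,numpy as np
a=cv2.imread("pics/top0.png")[85:235,180:380];b=cv2.imread("pics/side0.png")[125:275,230:330]
cv2.imwrite("pics/c0.png",cv2.resize(a,None,fx=4,fy=4,interpolation=cv2.INTER_CUBIC))
E
```

```text
(no output)
```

View pics/c0.png

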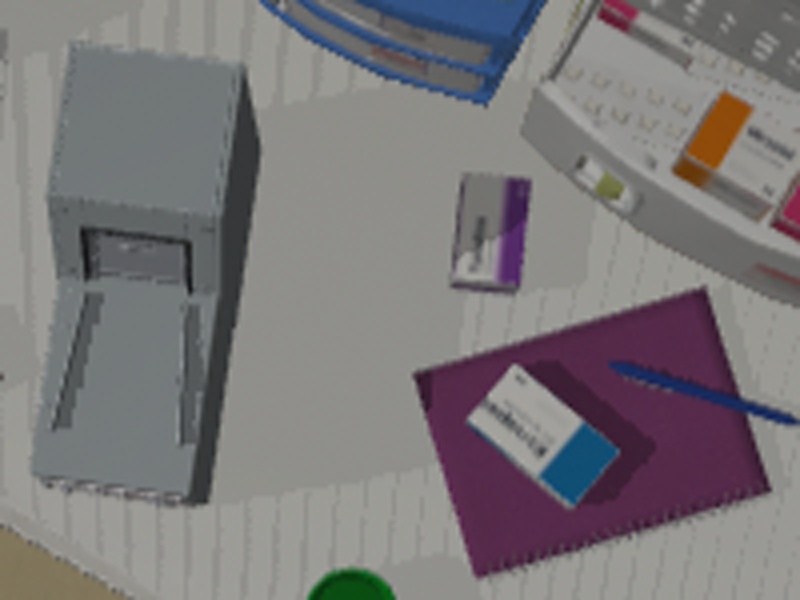

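The crop shows the carton's white end at upper left and blue end at lower right, with the pen tip about 50 mm from it. The box is clear, its flap facing the robot. Sizes check: carton 92x51, top at 36 mm; box length 256; shelf at 126 mm; roof at 189 mm. I'll grip toward the white end, away from the pen. That end goes to the rear, so the fingers release behind the guides.

```bash
cat > geo.py <<'E'
import numpy as np
from numpy import pi
BY=-0.148; BO=np.array([.5506,-.0445])
CY=np.radians(48.9); C=np.array([.463,-.304])
def d(a): return np.array([np.cos(a),np.sin(a)])
def box(x,z,y=0.): return [*(BO+x*d(BY)+y*d(BY+pi/2)),z]
G=C+.024*d(CY)          # grip point, towards the white end
E
python3 - <<'E'
from geo import *
from bench import ctrl,grab_frame
from scipy.spatial.transform import Rotation as R
print(ctrl.get_eef_rot(),ctrl.get_ee_pos(),ctrl.get_t())
w=grab_frame("wrist")["world_from_camera"]; r=R.from_euler("xyz",ctrl.get_eef_rot())
print("cam in tool",r.inv().apply(w[:3,3]-ctrl.get_ee_pos()))
for n,p,y in [("grip",[*G,.02],CY),("grip",[*G,.02],CY-pi),("place",box(-.104,.135),BY),("place",box(-.104,.135),BY+pi),("push",box(.004,.133),BY),("push",box(.004,.133),BY+pi),("back",box(-.17,.2),BY),("back",box(-.17,.2),BY+pi)]:
    print(n,round(y,2),np.round(p,3),np.round(q,2) if (q:=ctrl.ik(p,[pi,0,y])) is not None else None)
E
```

```text
[-3.13991941e+00 -2.81126296e-04  3.05811159e-01] [ 0.17303309 -0.54785564  0.23048459] 0.1
cam in tool [ 0.0794652  -0.00072124 -0.14294588]
grip 0.85 [ 0.479 -0.286  0.02 ] [-0.68  0.43 -0.33  0.81  0.    1.61]
grip -2.29 [ 0.479 -0.286  0.02 ] [-0.68  0.43 -0.33  0.81  0.   -1.54]
place -0.15 [ 0.448 -0.029  0.135] [-0.24  0.13 -0.44  1.01  0.    3.05]
place 2.99 [ 0.448 -0.029  0.135] [-0.24  0.13 -0.44  1.01  0.   -0.1 ]
push -0.15 [ 0.555 -0.045  0.133] [-0.23  0.33 -0.18  1.06  0.    3.06]
push 2.99 [ 0.555 -0.045  0.133] [-0.23  0.33 -0.18  1.06  0.   -0.08]
back -0.15 [ 0.382 -0.019  0.2  ] [-0.26 -0.05 -0.45  1.17  0.    3.03]
back 2.99 [ 0.382 -0.019  0.2  ] [-0.26 -0.05 -0.45  1.17  0.   -0.11]
```

```bash
python3 - <<'E'
from geo import *
from bench import ctrl,claw,grab_frame
import cv2
o=[pi,0,CY]
ctrl.move_pose([*G,.13],o)
ctrl.move_straight([*G,.020],speed=.12)
print("down",ctrl.get_ee_pos(),ctrl.get_ft_force())
claw.grab(40)
print("grip",ctrl.get_opening(),ctrl.get_grasp_force(),ctrl.get_ft_force())
ctrl.move_straight([*G,.20],speed=.15)
print("lift",ctrl.get_opening(),ctrl.get_grasp_force(),ctrl.get_t())
for n in("side","top"):
    f=grab_frame(n); np.savez(n+"1.npz",**f)
    cv2.imwrite(f"pics/{n}1.png",f["img"])
s=cv2.imread("pics/side1.png")[120:300,150:350];t=cv2.imread("pics/top1.png")[100:280,240:440]
cv2.imwrite("pics/c1.png",cv2.resize(np.hstack([s,t]),None,fx=2,fy=2))
E
```

```text
down [ 0.47928948 -0.2864835   0.02073067] [-0.15047289 -0.20601326  0.68651331]
grip 0.0489355584546003 42.316768169403076 [-0.45466691  0.67473231  5.63473991]
lift 0.04868601326664405 41.699872612953186 4.525
```

View pics/c1.png

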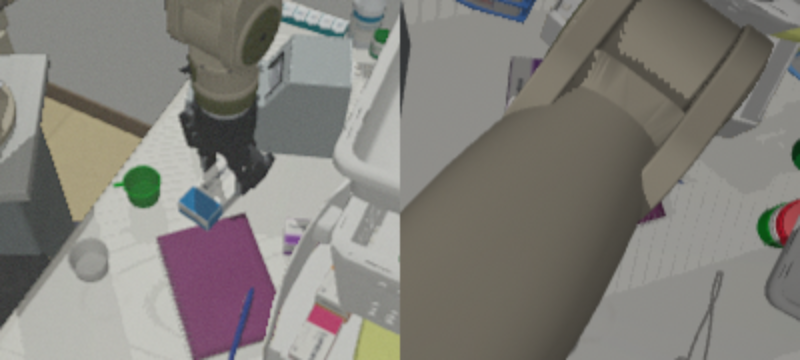

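The carton hangs level in the fingers (blue end at about (200,210) in the left panel). The pen is undisturbed at (245,320).

```bash
python3 - <<'E'
from geo import *
from bench import ctrl,claw,grab_frame
import cv2
o=[pi,0,BY+pi]
ctrl.move_pose(box(-.104,.21),o)
ctrl.pause(.2)
f0=np.array(ctrl.get_ft_force())
z=.145
ctrl.move_straight(box(-.104,z),speed=.12)
ctrl.pause(.1);f0=np.array(ctrl.get_ft_force())
while z>.133:
    z-=.0015; ctrl.move_straight(box(-.104,z),speed=.03); f=np.array(ctrl.get_ft_force())-f0
    if f[2]>1.5: break
print("z",z,ctrl.get_ee_pos(),f,ctrl.get_opening(),ctrl.get_t())
f=grab_frame("side");np.savez("side2.npz",**f)
cv2.imwrite("pics/c2.png",cv2.resize(f["img"][100:240,200:350],None,fx=4,fy=4,interpolation=cv2.INTER_CUBIC))
E
```

```text
z 0.13449999999999998 [ 0.44798445 -0.02921476  0.13509831] [-1.61554208  1.10363065  4.83942562] 0.04892370725637614 8.875
```

View pics/c2.png

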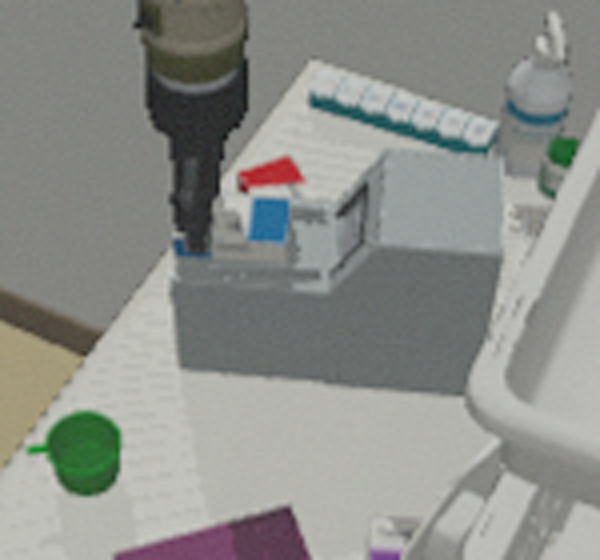

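The carton is on the shelf between the guides at about (270,225), blue end toward the flap, with the fingers at its rear end. Contact came at the expected height, so I'll release it.

```bash
python3 - <<'E'
from geo import *
from vis import *
from bench import ctrl,claw,grab_frame
claw.open_jaws(); ctrl.pause(.3)
print(ctrl.get_grasp_force(),ctrl.get_ft_force())
p=ctrl.get_ee_pos(); ctrl.move_straight([p[0],p[1],.21],speed=.12)
ctrl.move_pose(box(-.172,.215),[pi,0,BY+pi])
claw.grab(40)
print("t",ctrl.get_t(), ctrl.get_opening())
f=grab_frame("side");P=cloud(f);z=P[...,2]
X=((P[...,:2]-BO)@d(BY)); Y=((P[...,:2]-BO)@d(BY+pi/2))
m=(abs(Y)<.06)&(X>-.14)&(X<-.02)&(z>.143)&(z<.156)
Q=np.stack([X,Y],-1)
n,l,s,c=cv2.connectedComponentsWithStats(m.astype(np.uint8));i=1+np.argmax(s[1:,4])
r=cv2.minAreaRect((Q[l==i]*1000).astype(np.float32))
print("carton box frame",r,s[i],np.median(z[l==i]))
cv2.imwrite("pics/c3.png",cv2.resize(f["img"][100:240,200:350],None,fx=4,fy=4,interpolation=cv2.INTER_CUBIC))
E
```

```text
0.0 [ 0.49855602 -0.48477459  0.57570848]
t 11.6083 -0.00010873984425969269
carton box frame ((-81.80934143066406, -1.1220378875732422), (54.067867279052734, 92.59387969970703), 89.81810760498047) [243 147  30  16 369] 0.1497327707215489
```

View pics/c3.png

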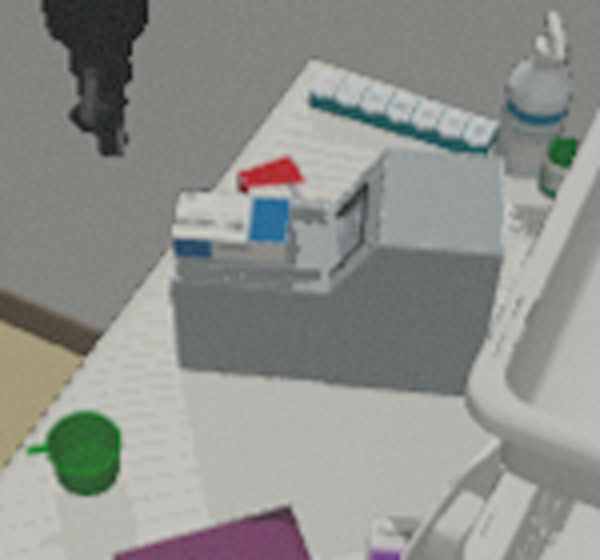

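The carton lies flat between the guides, released. In the box frame it is at x = -82 mm, y = -1 mm, with 0.2° misalignment and its top at 150 mm. Next is the push.

```bash
python3 - <<'E'
from geo import *
from bench import ctrl,claw,grab_frame
import cv2
ctrl.move_straight(box(-.172,.1335,-.001),speed=.12)
ctrl.pause(.1);f0=np.array(ctrl.get_ft_force())
xs=[-.14,-.12,-.1,-.08,-.06,-.045,-.03,-.02,-.01,-.004,.002,.004]
for x in xs:
    ctrl.move_straight(box(x,.1335,-.001),speed=.08)
    f=np.array(ctrl.get_ft_force())-f0; print(x,f.round(2))
    if np.linalg.norm(f)>20: print("STOP");break
print(ctrl.get_t(),ctrl.get_ee_pos())
f=grab_frame("side")
cv2.imwrite("pics/c4.png",cv2.resize(f["img"][100:240,200:350],None,fx=4,fy=4,interpolation=cv2.INTER_CUBIC))
E
```

```text
-0.14 [ 1.67  0.91 -0.41]
-0.12 [-0.1   0.21 -0.44]
-0.1 [ 0.49  0.45 -1.48]
-0.08 [ 0.44  0.13 -0.4 ]
-0.06 [ 1.01  1.13 -0.83]
-0.045 [-0.14  0.39 -0.7 ]
-0.03 [0.28 0.05 0.73]
-0.02 [ 1.2   0.51 -0.93]
-0.01 [ 1.6   0.26 -1.16]
-0.004 [ 0.72 -0.34 -1.08]
0.002 [ 0.82 -0.22 -0.69]
0.004 [ 1.4  -0.76  0.19]
16.725 [ 0.55444952 -0.04608979  0.13347877]
```

View pics/c4.png

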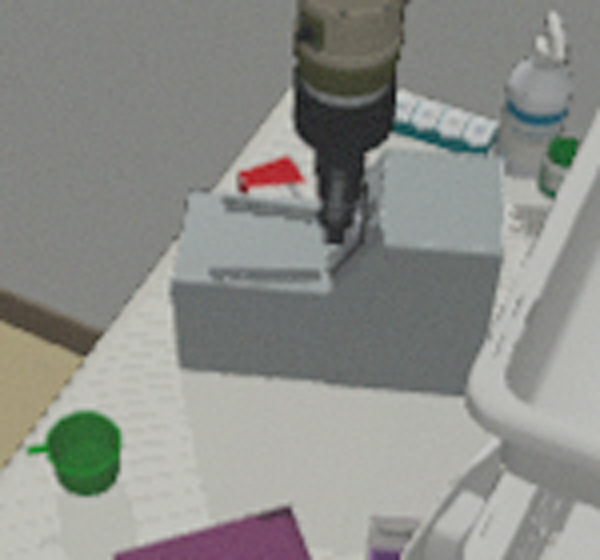

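The fingers stand in the opening at about (340,235) and the shelf is empty. I'll back out and check the flap.

```bash
python3 - <<'E'
from geo import *
from vis import *
from bench import ctrl,claw,grab_frame
ctrl.move_straight(box(-.15,.1335,-.001),speed=.12)
ctrl.move_straight(box(-.17,.24),speed=.15); ctrl.pause(.5)
f=grab_frame("side");P=cloud(f)
X=((P[...,:2]-BO)@d(BY)); Y=((P[...,:2]-BO)@d(BY+pi/2));z=P[...,2]
m=(abs(Y)<.024)&(z>.13)&(z<.162)&(X>-.02)&(X<.08)
print("n",m.sum(),"flap plane offset mm",np.percentile(1000*(X[m]-(z[m]-.125)*np.tan(pi/6)),[5,25,50,75,95]).round(1),ctrl.get_t())
a=cv2.resize(f["img"][120:200,235:335],None,fx=4,fy=4,interpolation=cv2.INTER_CUBIC)
w=grab_frame("wrist");cv2.imwrite("pics/c5.png",np.hstack([a,cv2.resize(w["img"],(400,320))]))
E
```

```text
n 53 flap plane offset mm [1.2 1.7 2.3 3.1 4.4] 19.6333
```

View pics/c5.png

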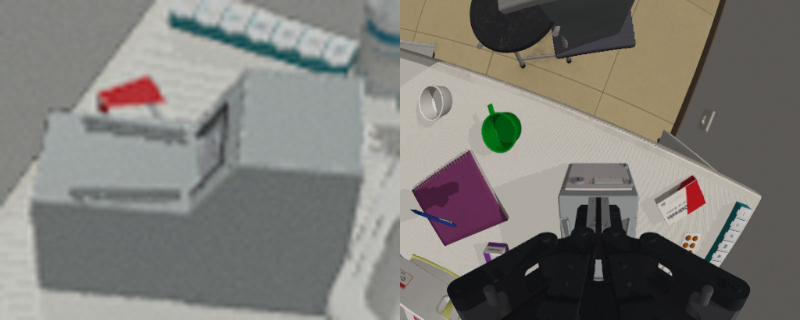

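The shelf is empty and the flap lies in the face at about (210,140). As a last check, I'll compare the flap plane with its starting depth, then sign off.

```bash
python3 - <<'E'
from geo import *
from vis import *
from bench import ctrl,grab_frame
def off(f):
    P=cloud(f);X=((P[...,:2]-BO)@d(BY)); Y=((P[...,:2]-BO)@d(BY+pi/2));z=P[...,2]
    m=(abs(Y)<.024)&(z>.13)&(z<.162)&(X>-.02)&(X<.08)
    o=1000*(X-(z-.125)*np.tan(pi/6))
    return m.sum(),np.median(o[m]),np.median(o[m&(z<.143)]),np.median(o[m&(z>.15)])
a=off(np.load("side0.npz"));b=off(grab_frame("side"));print(a,b)
if abs(a[2]-b[2])<1.2: print(ctrl.sign_off())
E
```

```text
(np.int64(51), np.float64(2.5663958501538753), np.float64(2.6371793128596694), np.float64(2.30279916796944)) (np.int64(56), np.float64(2.7381196395181657), np.float64(2.4055156185546194), np.float64(2.394826726946006))
the job is handed in; nothing more can be done
None
```

The carton went through the flap into the returns box and the job is handed in at about 20 s: the flap reads shut, within 0.3 mm of its starting depth, the bystanders look unmoved, and I couldn't see the carton inside the well.

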